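# Find the loose bolt and hold its nut cap open

## Task

One of the three bolts in the socket block is loose: swing the clamp lever right back off the bolt heads, then tap down on the bolts until you find the one that sinks under the tap. Lift the hinged cap directly in front of that bolt by its ball to roughly 40 degrees and finish still holding it open there with the gripper, so that the nut under it can be reached. Lift no cap before you have found the loose bolt, keep the other two caps shut, and leave the small pots and the pine block where they are.

Things in the scene. Friction and masses are not known exactly. Their poses are not given: they have to be found in the camera images.
- fixture: aluminium socket block, 90 (x) x 160 (y) x 36 mm, top at z = 90 mm, fixed on a low four-legged stand. Origin on the bench under its centre; its -x side faces the robot (but for its yaw), +y is left. Stations right, middle, left at y = -50, 0, +50 mm: a hinged cap in front, a bolt behind it at x = +10 mm. A lever lies over the bolts. One bolt, another each time, is loose and sinks 7 mm; the others stop within 1 mm.
- lever (a joint): hinge of the bail-shaped steel clamp lever: 0 = shut, its cross bar right over the bolt heads; grows as the bar swings up and away from the robot, to the stop at 1.95 rad. Axis along the block's +y (right-handed) at block x = +38, z = 97 mm; the bar runs 37 mm from it and is upright at 0.86 rad. Light friction (1 N at the bar); it stays where it is left.
- lever_grip (a point): centre of the black grip sleeve (12 mm diameter, 24 mm long) on the lever's cross bar between the middle and the right bolt; block x = +10, y = -25, z = 121 mm when shut; moves with the lever. Below it the caps' hinges are 25 mm and the block's top 31 mm down; the bolt heads to either side leave 35 mm between them.
- bolt_left (a joint): how far the left bolt has sunk, in m: 0 at the start. A loose bolt goes down to 0.007 under about 2 N and stays down; a tight one stops within 0.001.
- bolt_left_top (a point): centre of the top of the left bolt's round slotted steel head: 15 mm diameter, 9 mm high, on a 10 mm shank, 108 mm above the bench before it is tapped, bolts 50 mm apart. It moves with the bolt.
- cap_left (a joint): hinge of the steel cap (40 x 36 x 5 mm) over the nut pocket in front of the left bolt: 0 = shut, lying flat; it grows as its front edge lifts up and away from the robot, to the stop at 1.4 rad. Axis along the block's +y at block x = -6 mm, z = 93 mm (right-handed about +y). Weight and a weak spring (under 2 N at the ball) shut it again when let go.
- cap_left_ball (a point): centre of the black 16 mm ball at the end of the left cap's 7 mm lifting stem, 64 mm in front of the cap's hinge axis and 4 mm above it, so 97 mm above the bench when shut and 25 mm clear of the block's front face. Neighbouring balls are 50 mm apart. It moves with the cap.
- bolt_middle (a joint): how far the middle bolt has sunk, in m: 0 at the start. A loose bolt goes down to 0.007 under about 2 N and stays down; a tight one stops within 0.001.
- bolt_middle_top (a point): centre of the top of the middle bolt's round slotted steel head: 15 mm diameter, 9 mm high, on a 10 mm shank, 108 mm above the bench before it is tapped, bolts 50 mm apart. It moves with the bolt.
- cap_middle (a joint): hinge of the steel cap (40 x 36 x 5 mm) over the nut pocket in front of the middle bolt: 0 = shut, lying flat; it grows as its front edge lifts up and away from the robot, to the stop at 1.4 rad. Axis along the block's +y at block x = -6 mm, z = 93 mm (right-handed about +y). Weight and a weak spring (under 2 N at the ball) shut it again when let go.
- cap_middle_ball (a point): centre of the black 16 mm ball at the end of the middle cap's 7 mm lifting stem, 64 mm in front of the cap's hinge axis and 4 mm above it, so 97 mm above the bench when shut and 25 mm clear of the block's front face. Neighbouring balls are 50 mm apart. It moves with the cap.
- bolt_right (a joint): how far the right bolt has sunk, in m: 0 at the start. A loose bolt goes down to 0.007 under about 2 N and stays down; a tight one stops within 0.001.
- bolt_right_top (a point): centre of the top of the right bolt's round slotted steel head: 15 mm diameter, 9 mm high, on a 10 mm shank, 108 mm above the bench before it is tapped, bolts 50 mm apart. It moves with the bolt.
- cap_right (a joint): hinge of the steel cap (40 x 36 x 5 mm) over the nut pocket in front of the right bolt: 0 = shut, lying flat; it grows as its front edge lifts up and away from the robot, to the stop at 1.4 rad. Axis along the block's +y at block x = -6 mm, z = 93 mm (right-handed about +y). Weight and a weak spring (under 2 N at the ball) shut it again when let go.
- cap_right_ball (a point): centre of the black 16 mm ball at the end of the right cap's 7 mm lifting stem, 64 mm in front of the cap's hinge axis and 4 mm above it, so 97 mm above the bench when shut and 25 mm clear of the block's front face. Neighbouring balls are 50 mm apart. It moves with the cap.
- flux_pot: small cream pot, 34 mm wide, 42 mm high; bystander, stands loose; origin at the centre of its underside
- yellow_pot: small yellow pot with lid, 30 mm wide, 36 mm high; bystander, stands loose; origin at the centre of its underside
- pine_wedge: pine block, 30 x 55 x 22 mm; bystander, stands loose; origin at the centre of its underside

How it is judged:
By the outcome, as a careful person would: the job done as asked, in the order asked, and still so for the second after the job is handed in, while the arm keeps its last pose, push and grip.
It also fails if it takes over 58 s, if anything falls off the work surface, if the arm or the gripper's body presses on something with over 40 N, if the wrist force passes 120 N, or if a joint passes its speed limit or range.

## Robot

A 6-joint arm with a two-finger parallel gripper is mounted at the origin on a cart in front of the work surface, level with it; the furniture and walls round the work are solid. World frame = base frame: x ahead of the robot, y to its left, z up, the work surface at z = 0. Lengths are in m, angles in rad, forces in N, time in s.
With the tool pointing down it reaches from about 0.25 to 0.775 m from the base axis. Payload 4 kg.
Tool frame: the origin (TCP) lies at the very end of the fingers, on their centre line; the grasp point (between the pads) lies 19 mm behind it; z points along the fingers, y is the direction in which the jaws open and shut (so a half turn about z gives the same grasp; the last joint's range is limited). The gripper opens to 85 mm and grips with 20 to 120 N. Pads are 22 mm wide; open, the fingers measure 114 mm over their backs; the gripper's body (76 mm by 85 mm) begins 54 mm behind the grasp point. The pads swing forward as they close: fully open they stand 13 mm farther back than shut.
Start: joints at [-0.103, 0.087, 1.371, -0, 1.684, -0.103], TCP at [0.55, -0, 0.231] pointing down, gripper open.
Joint ranges: [-3.1, 3.1], [-0.76, 2.03], [0.27, 2.55], [-1.08, 4.22], [0.17, 2.65], [-2.57, 2.57]. Speed limits (rad/s): [2.79, 2.79, 3.14, 3.14, 3.14, 3.14].

## Interface

Orientations are given as a unit quaternion [x, y, z, w].
In Python, from plant import arm gives the robot as it stands. The module is installed in compiled form; this text tells all that it offers.
- The arm moves only by the tool send_rows, never from a script. Its argument "series" is text: rows parted by semicolons, each of 6 numbers parted by spaces: the shift along the world's x, y, z in cm, then the turn, a rotation vector about the world's x, y, z in rad. In form: dx dy dz rx ry rz; .... A call has 1 to 12 rows; each row is the pose to reach, as a shift and turn from the pose measured when the call began; what a row does not reach only later rows make up. A row lasts 1/10 s, in which the tool goes at most 50 mm and 8.59 degrees, less where a joint would pass 70% of its speed; a pose out of reach is approached as far as the arm can. A call with a gripper value outside its range is refused whole. "fingers" is the finger opening in cm, from 0 to 8.54, set as the call begins (left out, the last holds). The fingers move at their own pace and stop on an object; the grip force is fixed at half the most. Time passes only in rows, so rows that repeat a pose let the fingers close. It gives the time, the measured TCP pose, the force and the opening at its end, in the units of the state.
- arm.get_state(): the state, without advancing time (a new reading comes with each control period).
- arm.snapshot(name): name is "scene" or "side" or "wrist"; returns the picture (384x512x3 uint8, blue, green, red); there is no depth.
- arm.camera_info(name): a dict with "K" (3x3 intrinsics, pixels), "dist" ([k1, k2, p1, p2, k3] as OpenCV has them; the pictures are not rectified), "R" (3x3) and "t" (3): a world point X has camera coordinates R X + t; the wrist camera has in their place "hand_eye" (4x4, takes a point from camera to tool coordinates, whose origin is the TCP and whose axes are the flange's). Camera axes: x right, y down, z forward; pixel columns grow to the right and rows downward; lengths in m; the calibration is good to about 2 mm. A picture is of the moment at which its call begins: read the wrist's pose just before it. camera_info takes no time and is no camera call.
- arm.hand_in(): hands the job in, once; it reports no verdict.
The state is a dict: "clock": time; "joints": joint angles; "joint_velocities": joint speeds; "effort": joint torques, N m; "eef_pos": TCP position; "tcp_rot": TCP orientation; "ft_force": force on the tool from outside, world axes, zero at the start; "wrist_torque": the same for the moment, N m; "gripper_width": opening from 0.0 (shut) to 1.0 (fully open).
Only numpy, scipy, OpenCV 4.12 (cv2) and the standard library are available. Lean on these libraries where they do the work, as an engineer would, in place of code of your own. Each camera call takes 0.05 s, during which the arm holds its last target.

## Working session

There is one attempt and no reset: what is moved stays moved. The work goes in short steps, Python scripts to look and compute and a tool call to move; the robot and the scene stay as the last step left them, time stands still between calls to the robot, and variables do not carry over. Pictures are saved under pics/ and viewed, and the job is handed in when it is done.

Besides the shell and the picture viewer there is one more tool, called after "Emit:" in YAML: its name, and indented under it one key for each argument. send_rows: Moves the arm, as the interface text tells. Its arguments: {"type":"object","properties":{"series":{"type":"string"},"fingers":{"type":"number"}},"required":["series"]}

```bash
mkdir -p pics
cat > h.py <<'E'
import numpy as np,cv2,json
from plant import arm
from scipy.spatial.transform import Rotation as Ro
def save(n,fn):
    s=arm.get_state(); im=np.array(arm.snapshot(n)); cv2.imwrite('pics/'+fn+'.png',im)
    json.dump({'p':list(map(float,s['eef_pos'])),'q':list(map(float,s['tcp_rot']))},open('pics/'+fn+'.json','w')); return im
def ray(n,uv,fn=None):
    c=arm.camera_info(n);K=np.array(c['K'],float);d=np.array(c['dist'],float)
    p=cv2.undistortPoints(np.array([[uv]],float),K,d)[0,0];v=np.array([p[0],p[1],1.])
    if n=='wrist':
        j=json.load(open('pics/'+fn+'.json'));H=np.array(c['hand_eye']);R=Ro.from_quat(j['q']).as_matrix()
        o=R@H[:3,3]+np.array(j['p']);v=R@H[:3,:3]@v
    else:
        R=np.array(c['R']);o=-R.T@np.array(c['t']);v=R.T@v
    return o,v/np.linalg.norm(v)
def plane(r,z):
    o,v=r;return o+v*(z-o[2])/v[2]
def tri(rs):
    A=0;b=0
    for o,v in rs:
        P=np.eye(3)-np.outer(v,v);A=A+P;b=b+P@o
    x=np.linalg.solve(A,b);return x,[float(np.linalg.norm((np.eye(3)-np.outer(v,v))@(x-o))) for o,v in rs]
def proj(n,X,fn=None):
    c=arm.camera_info(n);K=np.array(c['K'],float);d=np.array(c['dist'],float)
    if n=='wrist':
        j=json.load(open('pics/'+fn+'.json'));H=np.array(c['hand_eye']);R=Ro.from_quat(j['q']).as_matrix()
        T=np.eye(4);T[:3,:3]=R;T[:3,3]=j['p'];M=np.linalg.inv(T@H);R=M[:3,:3];t=M[:3,3]
    else: R=np.array(c['R']);t=np.array(c['t'])
    return cv2.projectPoints(np.array([X],float).reshape(-1,1,3),cv2.Rodrigues(R)[0],t.reshape(3),K,d)[0].reshape(-1,2)
E
python3 - <<'E'
from h import *
for n in ['scene','side','wrist']: save(n,n+'0')
s=arm.get_state();print({k:np.round(v,4).tolist() for k,v in s.items()})
print(arm.camera_info('wrist'))
for n in ['scene','side']:
  c=arm.camera_info(n);print(-np.array(c['R']).T@np.array(c['t']))
E
```

```text
{'clock': 0.15, 'joints': [-0.1031, 0.0879, 1.3719, 0.0, 1.6836, -0.1031], 'joint_velocities': [-0.0007, -0.0009, -0.0038, 0.0027, 0.0005, -0.0008], 'effort': [0.0012, -35.2375, -31.3678, -0.0002, 0.0081, -0.0001], 'eef_pos': [0.5496, 0.0, 0.2304], 'tcp_rot': [0.7071, 0.7071, -0.0006, -0.0007], 'ft_force': [-0.3101, 0.0533, 0.664], 'wrist_torque': [0.0224, 0.0384, 0.0303], 'gripper_width': 0.9977}
{'K': array([[306.39788029,   0.        , 256.33232916],
       [  0.        , 306.39788029, 183.75579372],
       [  0.        ,   0.        ,   1.        ]]), 'dist': array([-0.07715586,  0.        ,  0.        ,  0.        ,  0.        ]), 'hand_eye': array([[ 1.85441779e-04, -9.46751917e-01, -3.21963932e-01,
         8.20444402e-02],
       [ 9.99999901e-01,  4.55311236e-05,  4.42083936e-04,
         2.54048092e-04],
       [-4.03884434e-04, -3.21963982e-01,  9.46751832e-01,
        -1.42198345e-01],
       [ 0.00000000e+00,  0.00000000e+00,  0.00000000e+00,
         1.00000000e+00]])}
[0.26392226 0.79069079 0.64129897]
[ 0.15211269 -0.43206749  0.51510878]
```

View pics/scene0.png

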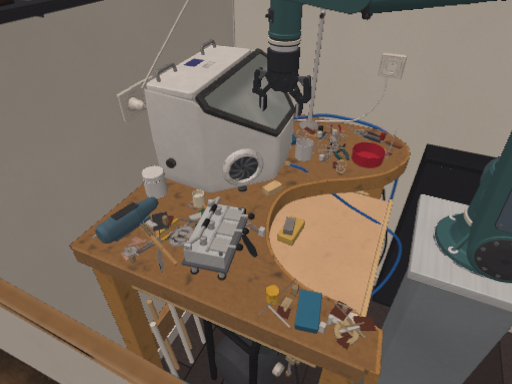

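View pics/side0.png

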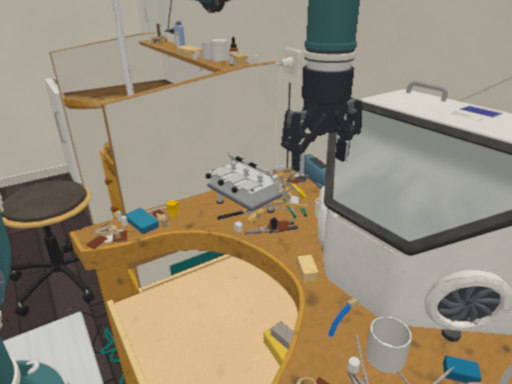

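View pics/wrist0.png

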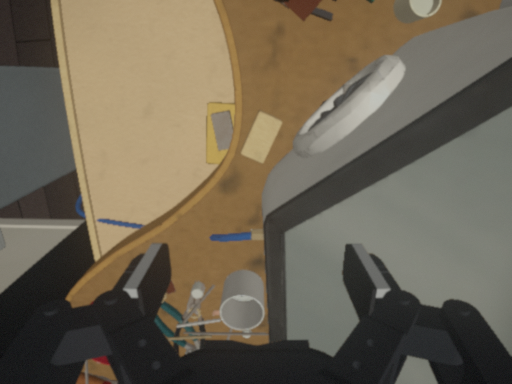

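The scene view shows the block at about (218,237), with its ball ends at about (250,215). The side view shows it at about (245,182). The wrist view shows the hood, but the block is out of frame. I'll zoom in on both.

Run:
```python
from h import *
for n,(x0,y0,x1,y1) in {'scene':(150,170,300,300),'side':(195,140,325,235)}.items():
    im=cv2.imread(f'pics/{n}0.png')[y0:y1,x0:x1]
    cv2.imwrite(f'pics/{n}0z.png',cv2.resize(im,None,fx=5 if n=='scene' else 6,fy=5 if n=='scene' else 6,interpolation=cv2.INTER_CUBIC)[:600,:800])
for uv in [(218,237),(198,200),(272,295),(272,186),(287,230),(195,270)]: print(uv,plane(ray('scene',uv),0.0).round(3),plane(ray('scene',uv),0.09).round(3))
for uv in [(245,182),(308,268),(280,226)]: print(uv,plane(ray('side',uv),0.0).round(3),plane(ray('side',uv),0.09).round(3))
```

```text
(218, 237) [0.605 0.257 0.   ] [0.557 0.332 0.09 ]
(198, 200) [0.73  0.152 0.   ] [0.664 0.241 0.09 ]
(272, 295) [0.414 0.36  0.   ] [0.393 0.421 0.09 ]
(272, 186) [ 0.562 -0.001  0.   ] [0.52 0.11 0.09]
(287, 230) [0.454 0.159 0.   ] [0.428 0.247 0.09 ]
(195, 270) [0.601 0.372 0.   ] [0.554 0.431 0.09 ]
(245, 182) [0.654 0.423 0.   ] [0.567 0.274 0.09 ]
(308, 268) [0.566 0.027 0.   ] [ 0.494 -0.053  0.09 ]
(280, 226) [0.607 0.182 0.   ] [0.527 0.075 0.09 ]
```

View pics/scene0z.png

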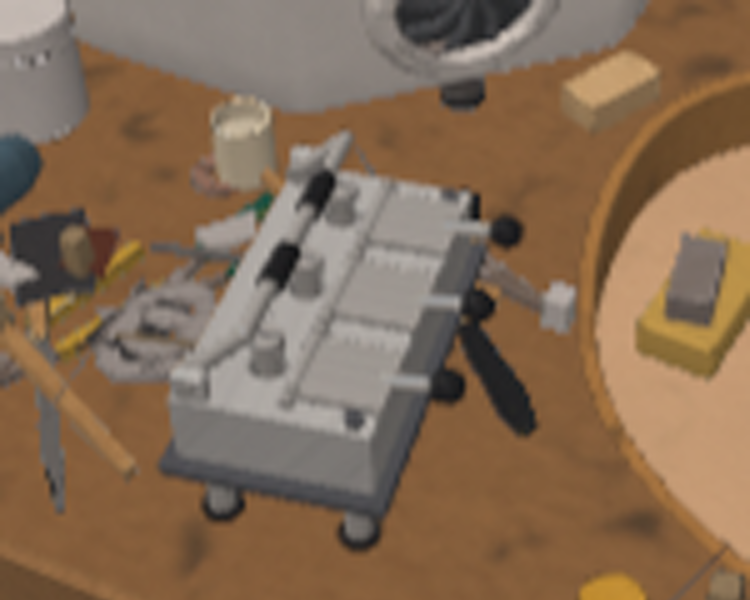

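View pics/side0z.png

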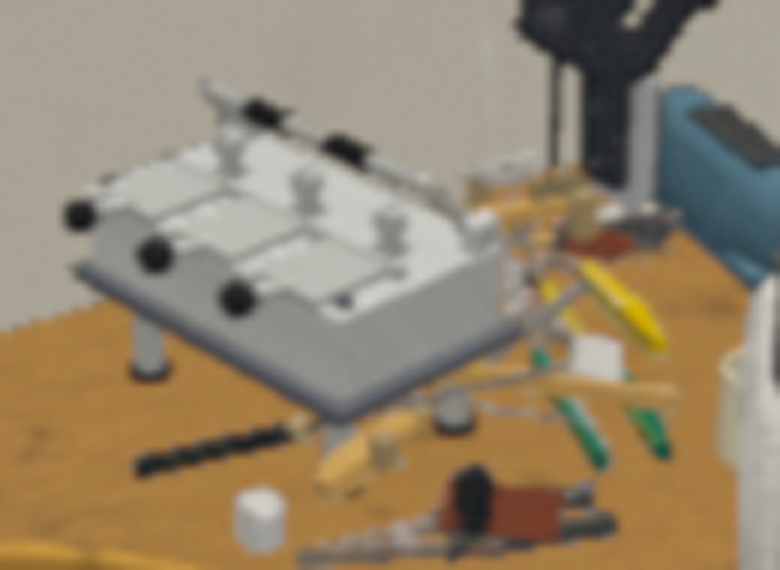

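Run:
```python
from h import *
S=lambda x,y:ray('scene',(150+x/5-.4,170+y/5-.4)); D=lambda x,y:ray('side',(195+x/6-.4,140+y/6-.4))
pts={'sleeveR':((318,190),(345,150)),'sleeveL':((280,265),(265,113)),'ballR':((506,232),(238,298)),'ballM':((479,305),(156,255)),'ballL':((447,385),(79,215)),
'boltR':((345,188),(391,213)),'boltM':((308,257),(307,173)),'boltL':((269,337),(231,137))}
for k,(a,b) in pts.items():
    x,e=tri([S(*a),D(*b)]);print(k,x.round(4),np.round(e,4))
```

```text
sleeveR [0.594  0.2843 0.1248] [0.0002 0.0002]
sleeveL [0.5849 0.3337 0.1246] [0.0007 0.0007]
ballR [0.5196 0.2447 0.0963] [0.0014 0.0014]
ballM [0.5101 0.2934 0.0963] [0.0014 0.0014]
ballL [0.501  0.3426 0.0963] [0.0009 0.0009]
boltR [0.5973 0.2576 0.1054] [0.0017 0.0017]
boltM [0.5884 0.3071 0.1061] [0.0013 0.0013]
boltL [0.5796 0.3565 0.1053] [0.0021 0.0021]
```

Ball heights (0.096), bolt heights (0.106) and sleeve height (0.125) agree with the text, and the spacing comes out at 50 mm with a yaw of about 0.18 rad. Next I'll move the wrist camera in front of the block, backing away from the hood first, with the jaws along the block's y.

Emit:
send_rows:
  series: "-5 0 2 0 0 0; -10 0 5 0 0 0.1; -10 5 6 0 0 0.25; -10 10 6 0 0 0.4; -10 15 6 0 0 0.55; -10 20 6 0 0 0.7; -10 24 6 0 0 0.85; -10 24 6 0 0 1.0; -10 24 6 0 0 1.15; -10 24 6 0 0 1.3; -10 24 6 0 0 1.45; -10 24 6 0 0 1.6"
  fingers: 0

```text
clock: 1.35
eef_pos: [0.4494, 0.2401, 0.2898]
tcp_rot: [-0.018, 1.0, -0.001, -0.001]
ft_force: [-0.6, 0.2, 0.1]
gripper_width: -0.001
```

Emit:
send_rows:
  series: "0 0 0 0 0 0.15; 0 0 0 0 0 0.15; 0 0 0 0 0 0.15"

```text
clock: 1.65
eef_pos: [0.4493, 0.2401, 0.2896]
tcp_rot: [-0.091, 0.996, -0.001, -0.001]
ft_force: [0.5, -0.6, 0.5]
gripper_width: -0.004
```

Run:
```python
from h import *
save('wrist','w1')
s=arm.get_state();print({k:np.round(v,4).tolist() for k,v in s.items()})
print(Ro.from_quat(s['tcp_rot']).as_matrix().round(3))
```

```text
{'clock': 1.7, 'joints': [0.3805, -0.006, 1.3528, -0.0019, 1.7968, -1.3738], 'joint_velocities': [-0.0023, 0.0004, -0.0025, 0.0013, 0.0004, -0.008], 'effort': [0.0094, -31.1551, -31.4129, -0.0076, 0.0097, -0.0028], 'eef_pos': [0.4493, 0.2401, 0.2896], 'tcp_rot': [-0.0914, 0.9958, -0.0012, -0.0007], 'ft_force': [-0.189, -0.1997, 0.2264], 'wrist_torque': [0.0102, 0.0521, 0.021], 'gripper_width': -0.0014}
[[-0.983 -0.182 -0.001]
 [-0.182  0.983 -0.002]
 [ 0.002 -0.002 -1.   ]]
```

View pics/w1.png

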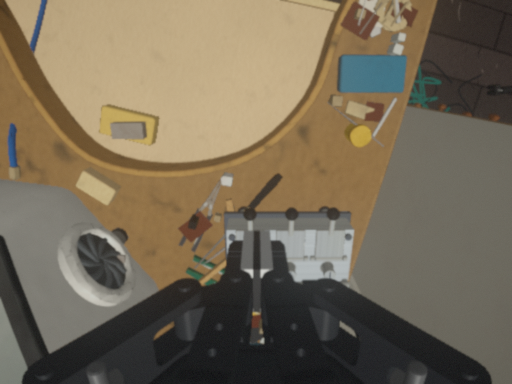

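Run:
```python
from h import *
im=cv2.imread('pics/w1.png');cv2.imwrite('pics/w1z.png',cv2.resize(im[200:290,215:365],None,fx=5,fy=5,interpolation=cv2.INTER_CUBIC))
for n,X in dict(ballR=[.5196,.2447,.0963],ballM=[.5101,.2934,.0963],ballL=[.501,.3426,.0963],boltL=[.5796,.3565,.1053],boltM=[.5884,.3071,.106]).items():print(n,proj('wrist',X,'w1').round(1), ((proj('wrist',X,'w1')-[215,200])*5).round(0))
```

```text
ballR [[250.6 214.5]] [[178.  72.]]
ballM [[292.  214.1]] [[385.  71.]]
ballL [[333.4 214. ]] [[592.  70.]]
boltL [[329.1 274.5]] [[570. 372.]]
boltM [[289.6 274.9]] [[373. 374.]]
```

View pics/w1z.png

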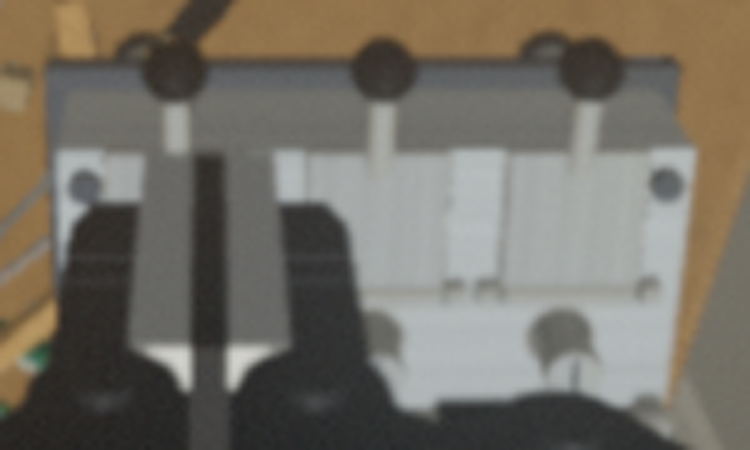

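Run:
```python
from h import *
for uv in [(210,192),(262,185),(166,178),(232,187)]: print(uv,plane(ray('scene',uv),0.0).round(3))
for uv in [(45,182),(160,290),(110,240)]: print(uv,plane(ray('wrist',uv,'w1'),0.0).round(3),plane(ray('wrist',uv,'w1'),0.2).round(3))
for uv in [(328,195),(325,240),(330,110),(358,95)]: 
  o,v=ray('side',uv); print(uv,[(o+v*(y-o[1])/v[1]).round(3).tolist() for y in (0.1,0.2)])
```

```text
(210, 192) [0.717 0.105 0.   ]
(262, 185) [0.591 0.008 0.   ]
(166, 178) [0.877 0.102 0.   ]
(232, 187) [0.67  0.055 0.   ]
(45, 182) [ 0.569 -0.072  0.   ] [0.476 0.065 0.2  ]
(160, 290) [0.733 0.122 0.   ] [0.564 0.169 0.2  ]
(110, 240) [0.651 0.034 0.   ] [0.52  0.122 0.2  ]
(328, 195) [[0.674, 0.1, 0.103], [0.772, 0.2, 0.025]]
(325, 240) [[0.678, 0.1, -0.019], [0.777, 0.2, -0.12]]
(330, 110) [[0.658, 0.1, 0.296], [0.753, 0.2, 0.254]]
(358, 95) [[0.73, 0.1, 0.314], [0.839, 0.2, 0.276]]
```

Reprojecting the triangulated points into the wrist view agrees within 1 px: balls at zoom (175,72), (383,70) and (591,70), and the left bolt at about (575,372). The yaw is about 0.185 and the hood wall is about 0.19 m away. I'll lower the closed fingers in front of the sleeve.

Emit:
send_rows:
  series: "4 1.5 -3 0 0 0; 8 3 -6 0 0 0; 11.4 3.8 -10 0 0 0; 11.4 3.8 -14 0 0 0; 11.4 3.8 -17 0 0 0; 11.4 3.8 -17.7 0 0 0; 11.4 3.8 -17.7 0 0 0"

```text
clock: 2.4
eef_pos: [0.5626, 0.2777, 0.1113]
tcp_rot: [-0.091, 0.996, -0.002, -0.002]
ft_force: [0.9, -0.6, 1.1]
gripper_width: -0.002
```

Run:
```python
from h import *
for n in ['scene','side']:
  im=save(n,n+'2')
a=cv2.imread('pics/scene2.png')[170:300,150:300];b=cv2.imread('pics/side2.png')[110:240,180:330]
cv2.imwrite('pics/c2.png',cv2.resize(np.vstack([a,b]),None,fx=2.3*1,fy=2.3,interpolation=cv2.INTER_CUBIC) if 0 else cv2.resize(np.hstack([a,b]),(800,347),interpolation=cv2.INTER_CUBIC))
```

```text
(no output)
```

View pics/c2.png

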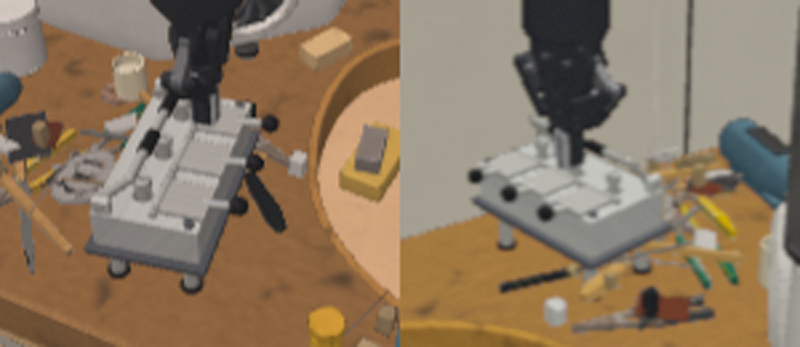

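Emit:
send_rows:
  series: "1 0.2 0 0 0 0; 1.5 0.3 0 0 0 0; 2 0.4 0 0 0 0; 2.5 0.5 0 0 0 0; 3 0.6 0 0 0 0; 3.5 0.65 0 0 0 0; 4 0.75 0 0 0 0; 4.5 0.85 0 0 0 0; 5 0.95 0 0 0 0; 5.5 1.05 -0.2 0 0 0; 6 1.1 -0.4 0 0 0"

```text
clock: 3.6
eef_pos: [0.6249, 0.2897, 0.1107]
tcp_rot: [-0.091, 0.996, -0.0, 0.001]
ft_force: [-1.4, 0.4, 1.4]
gripper_width: -0.002
```

Emit:
send_rows:
  series: "0.4 0.1 -0.2 0 0 0; 0.8 0.15 -0.2 0 0 0; 1.1 0.2 -0.2 0 0 0; 1.3 0.25 -0.2 0 0 0; 1.3 0.25 -0.2 0 0 0"

```text
clock: 4.1
eef_pos: [0.6339, 0.2913, 0.1042]
tcp_rot: [-0.091, 0.996, -0.002, -0.005]
ft_force: [-7.6, -1.3, -6.4]
gripper_width: 0.001
```

Run:
```python
from h import *
for n in ['scene','side']:
  im=save(n,n+'3')
a=cv2.imread('pics/scene3.png')[170:300,150:300];b=cv2.imread('pics/side3.png')[110:240,180:330]
cv2.imwrite('pics/c3.png',cv2.resize(np.hstack([a,b]),(800,347),interpolation=cv2.INTER_CUBIC))
```

```text
(no output)
```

View pics/c3.png

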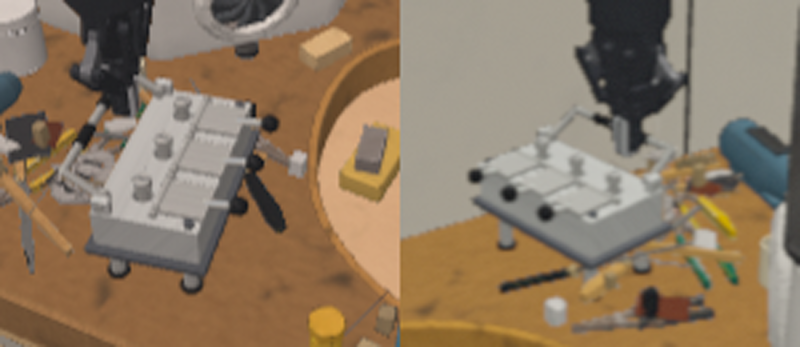

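Force rose to 7.6 N, so the lever is probably at its stop. I'll back off, rise, then move to above the right bolt.

Emit:
send_rows:
  series: "-0.5 -0.1 0.5 0 0 0; -0.7 -0.2 3 0 0 0; -1.5 -0.6 4 0 0 0; -3.6 -3.2 4 0 0 0; -3.6 -3.2 4 0 0 0"

```text
clock: 4.7
eef_pos: [0.5962, 0.257, 0.1456]
tcp_rot: [-0.091, 0.996, -0.002, -0.005]
ft_force: [-0.3, -0.0, -0.4]
gripper_width: -0.002
```

Run:
```python
from h import *
for n in ['scene','side']:
  im=save(n,n+'4')
a=cv2.imread('pics/scene4.png')[185:265,165:265];b=cv2.imread('pics/side4.png')[130:210,200:300]
cv2.imwrite('pics/c4.png',cv2.resize(np.hstack([a,b]),(800,320),interpolation=cv2.INTER_CUBIC))
s=arm.get_state();print(s['eef_pos'])
O=np.array([.5788,.3063]);ux=np.array([.983,.184]);uy=np.array([-.184,.983])
for n,y in (('R',-.05),('M',0),('L',.05)): print(n,(O+.01*ux+y*uy).round(4))
```

```text
[0.59811063 0.25902707 0.14576995]
R [0.5978 0.259 ]
M [0.5886 0.3081]
L [0.5794 0.3573]
```

View pics/c4.png

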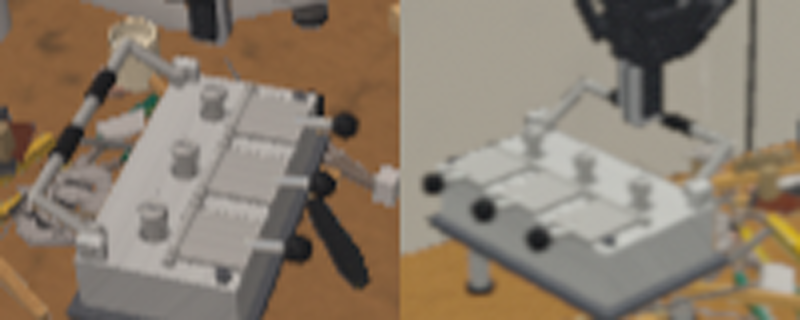

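Run:
```python
from h import *
O=np.array([.5788,.3063]);ux=np.array([.983,.184]);uy=np.array([-.184,.983])
for a,b in [((102,85),(278,122)),((68,142),(198,88))]:
  x,e=tri([ray('scene',(165+a[0]/4-.4,185+a[1]/4-.4)),ray('side',(200+b[0]/4-.4,130+b[1]/4-.4))])
  bx=(x[:2]-O)@ux;print(x.round(4),np.round(e,4),'block',bx.round(4),((x[:2]-O)@uy).round(4),'ang',.86+np.arctan2(bx-.038,x[2]-.097))
```

```text
[0.6501 0.2946 0.1183] [0.0009 0.0009] block 0.0679 -0.0246 ang 1.8117599891352671
[0.6301 0.3536 0.1278] [0.0023 0.0023] block 0.0592 0.0371 ang 1.4624419965294246
```

Emit:
send_rows:
  series: "0 0 -1 0 0 0; 0 0 -2 0 0 0; 0 0 -3 0 0 0; 0 0 -3.4 0 0 0; 0 0 -3.5 0 0 0; 0 0 -3.6 0 0 0"

```text
clock: 5.4
eef_pos: [0.5982, 0.2591, 0.1094]
tcp_rot: [-0.091, 0.996, -0.001, -0.004]
ft_force: [-0.6, -0.2, 0.4]
gripper_width: -0.001
```

With the height bias seen before (+3.8 mm), the right sleeve sits at about z 114, x 68–71, so the lever is at or close to the stop. Now I'll tap the right bolt in steps.

Emit:
send_rows:
  series: "0 0 -0.1 0 0 0; 0 0 -0.2 0 0 0; 0 0 -0.25 0 0 0; 0 0 -0.3 0 0 0; 0 0 -0.3 0 0 0"

```text
clock: 5.9
eef_pos: [0.5986, 0.2593, 0.1075]
tcp_rot: [-0.091, 0.996, -0.001, -0.003]
ft_force: [-2.0, -0.1, 4.3]
gripper_width: 0.003
```

Emit:
send_rows:
  series: "0 0 -0.2 0 0 0; 0 0 -0.3 0 0 0; 0 0 -0.3 0 0 0"

```text
clock: 6.2
eef_pos: [0.5987, 0.2594, 0.1074]
tcp_rot: [-0.091, 0.996, -0.001, -0.002]
ft_force: [-4.0, -2.0, 9.9]
gripper_width: 0.001
```

The right bolt holds at 10 N, so it's tight. On to the middle bolt.

Emit:
send_rows:
  series: "0 0 1 0 0 0; 0 0 2 0 0 0; -0.5 2.5 2 0 0 0; -1 4.9 2 0 0 0; -1 4.9 1 0 0 0; -1 4.9 0.4 0 0 0; -1 4.9 0.2 0 0 0; -1 4.9 0 0 0 0; -1 4.9 -0.1 0 0 0; -1 4.9 -0.2 0 0 0; -1 4.9 -0.3 0 0 0; -1 4.9 -0.3 0 0 0"

```text
clock: 7.4
eef_pos: [0.5891, 0.308, 0.1046]
tcp_rot: [-0.091, 0.996, -0.001, -0.002]
ft_force: [-0.6, -0.6, 0.0]
gripper_width: -0.001
```

Emit:
send_rows:
  series: "0 0 -0.2 0 0 0; 0 0 -0.3 0 0 0; 0 0 -0.4 0 0 0; 0 0 -0.5 0 0 0; 0 0 -0.5 0 0 0"

```text
clock: 7.9
eef_pos: [0.5893, 0.3082, 0.1011]
tcp_rot: [-0.091, 0.996, -0.001, -0.001]
ft_force: [-2.3, -1.6, 5.2]
gripper_width: 0.006
```

The middle bolt sank about 7 mm and stopped at z = 0.101 under 5 N. I'll rise and confirm it in pictures.

Emit:
send_rows:
  series: "0 0 3 0 0 0; -2 -0.4 7 0 0 0; -6 -1 10 0 0 0; -10 -1.5 12 0 0 0; -12 -1.5 12 0 0 0; -12 -1.5 12 0 0 0"
  fingers: 3.2

```text
clock: 8.5
eef_pos: [0.4675, 0.2937, 0.2228]
tcp_rot: [-0.092, 0.996, -0.0, -0.0]
ft_force: [0.7, -0.8, -0.2]
gripper_width: 0.377
```

Run:
```python
from h import *
for n in ['scene','side']:
  im=save(n,n+'5')
a=cv2.imread('pics/scene5.png')[185:265,165:265];b=cv2.imread('pics/side5.png')[130:210,200:300]
cv2.imwrite('pics/c5.png',cv2.resize(np.hstack([a,b]),(800,320),interpolation=cv2.INTER_CUBIC))
s=arm.get_state();print(s['eef_pos'],s['gripper_width'])
```

```text
[0.46930011 0.2932713  0.22073396] 0.3733965736671214
```

View pics/c5.png

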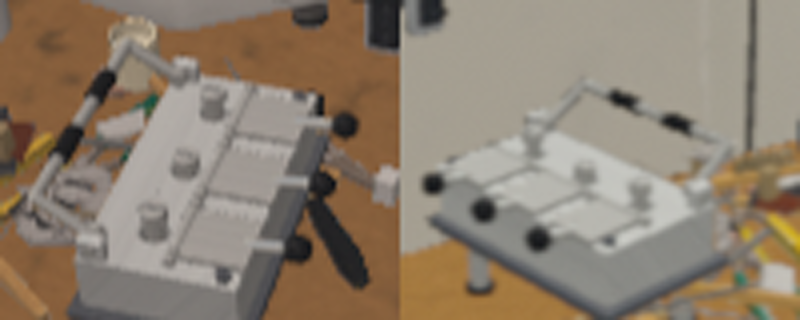

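Run:
```python
from h import *
O=np.array([.5788,.3063]);ux=np.array([.983,.184]);uy=np.array([-.184,.983])
for a,b in [((102,85),(278,122)),((68,142),(224,100))]:
  x,e=tri([ray('scene',(165+a[0]/4-.4,185+a[1]/4-.4)),ray('side',(200+b[0]/4-.4,130+b[1]/4-.4))])
  bx=(x[:2]-O)@ux;print(x.round(4),np.round(e,4),'block',bx.round(4),((x[:2]-O)@uy).round(4),'ang',.86+np.arctan2(bx-.038,x[2]-.097-.0038))
print(tri([ray('scene',(165+322/4-.4,185+184/4-.4)),ray('side',(200+84/4-.4,130+209/4-.4))]))
print(tri([ray('scene',(165+184/4-.4,185+155/4-.4)),ray('side',(200+184/4-.4,130+167/4-.4))]))
```

```text
[0.6501 0.2946 0.1183] [0.0009 0.0009] block 0.0679 -0.0246 ang 1.9010626399597919
[0.6408 0.3432 0.1181] [0.0008 0.0008] block 0.0678 0.0249 ang 1.904850178890301
(array([0.51047359, 0.29400934, 0.0966127 ]), [0.0013540624684573723, 0.0013540624684573988])
(array([0.58924018, 0.3080813 , 0.09822135]), [0.00028178691243016193, 0.00028178691243027566])
```

Emit:
send_rows:
  series: "2 0 -3 0 0 0; 4.1 0 -6 0 0 0; 4.1 0 -8.5 0 0 0; 4.1 0 -10 0 0 0; 4.1 0 -10 0 0 0"

```text
clock: 9.1
eef_pos: [0.509, 0.2922, 0.1164]
tcp_rot: [-0.091, 0.996, -0.002, -0.005]
ft_force: [-0.6, -0.5, -0.9]
gripper_width: 0.376
```

Run:
```python
from h import *
save('wrist','w6')
im=cv2.imread('pics/w6.png');cv2.imwrite('pics/w6z.png',cv2.resize(im[140:384,130:400],None,fx=2.4,fy=2.4))
s=arm.get_state();print(s['eef_pos'],s['gripper_width'])
print(proj('wrist',[[.5196,.2447,.097],[.5101,.2934,.097],[.501,.3426,.097]],'w6').round(1))
```

```text
[0.50996282 0.2928397  0.11891726] 0.37326977153918844
[[176.1 231.3]
 [259.7 230.9]
 [344.2 230.7]]
```

View pics/w6z.png

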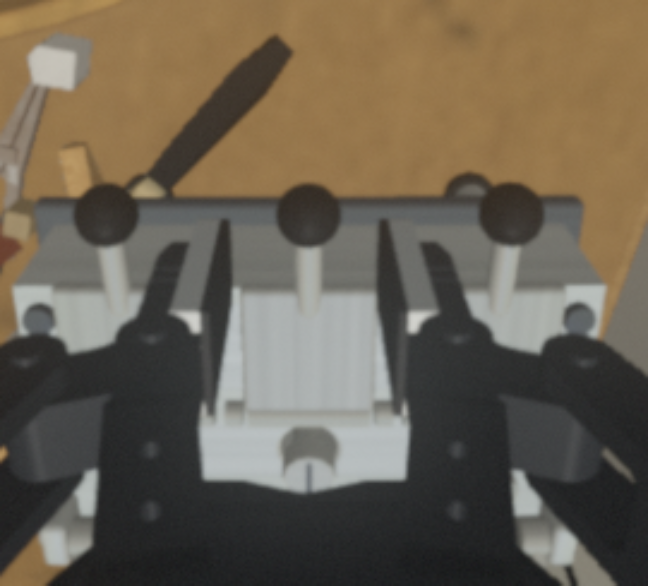

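The three balls sit at zoom (106,215), (308,215) and (511,215). The middle one is centred between the fingers and within about 1 mm of the prediction. The lever measures about 1.9, the middle bolt is visibly lower, and the caps are shut. I'll descend.

Emit:
send_rows:
  series: "0 0 -1.5 0 0 0; 0 0 -3 0 0 0; 0 0 -3.6 0 0 0; 0 0 -3.8 0 0 0; 0 0 -3.8 0 0 0"

```text
clock: 9.65
eef_pos: [0.5098, 0.2928, 0.0807]
tcp_rot: [-0.091, 0.996, -0.002, -0.003]
ft_force: [-0.2, 0.2, 0.8]
gripper_width: 0.374
```

Emit:
send_rows:
  series: "0 0 0 0 0 0; 0 0 0 0 0 0; 0 0 0 0 0 0; 0 0 0 0 0 0; 0 0 0 0 0 0; 0 0 0 0 0 0"
  fingers: 0.6

```text
clock: 10.25
eef_pos: [0.5101, 0.2933, 0.0812]
tcp_rot: [-0.091, 0.996, -0.001, -0.002]
ft_force: [-0.1, 1.9, 1.2]
gripper_width: 0.142
```

Run:
```python
from h import *
save('wrist','w7');save('side','side7')
im=cv2.imread('pics/w7.png')[140:384,130:400];b=cv2.resize(cv2.imread('pics/side7.png')[130:210,200:300],(305,244))
cv2.imwrite('pics/w7z.png',np.hstack([im,b]))
s=arm.get_state();print(s['eef_pos'],s['gripper_width'],s['ft_force'],s['wrist_torque'])
```

```text
[0.51006561 0.29327433 0.08111211] 0.14219970048359049 [-0.32959828  2.35915274  1.19556571] [ 0.38776003 -0.01350777  0.07298018]
```

View pics/w7z.png

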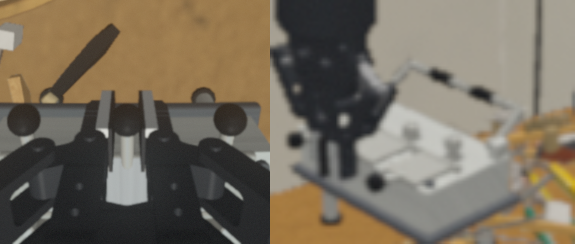

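Fingers stopped on the ball at an opening of about 12 mm. I'll lift in small arc steps, testing 10° first.

Emit:
send_rows:
  series: "0 0 0.3 0 0 0; 0.05 0 0.6 0 0 0; 0.1 0 0.9 0 0 0; 0.2 0.05 1.1 0 0 0; 0.2 0.05 1.1 0 0 0"

```text
clock: 10.85
eef_pos: [0.5114, 0.2935, 0.0915]
tcp_rot: [-0.091, 0.996, -0.002, -0.003]
ft_force: [1.8, 1.9, -4.1]
gripper_width: 0.149
```

Run:
```python
from h import *
save('wrist','w8');save('side','side8');save('scene','scene8')
im=cv2.imread('pics/w8.png')[140:384,130:400];b=cv2.resize(cv2.imread('pics/side8.png')[130:210,200:300],(305,244));c=cv2.resize(cv2.imread('pics/scene8.png')[185:265,165:265],(305,244))
cv2.imwrite('pics/w8z.png',np.hstack([im[:,50:220],b,c]))
s=arm.get_state();print(s['eef_pos'],s['gripper_width'],s['ft_force'],s['wrist_torque'])
```

```text
[0.51138562 0.29348078 0.09137803] 0.13702598931136667 [ 0.39902367  2.95867212 -4.14118762] [ 0.35357614  0.1728362  -0.00903532]
```

View pics/w8z.png

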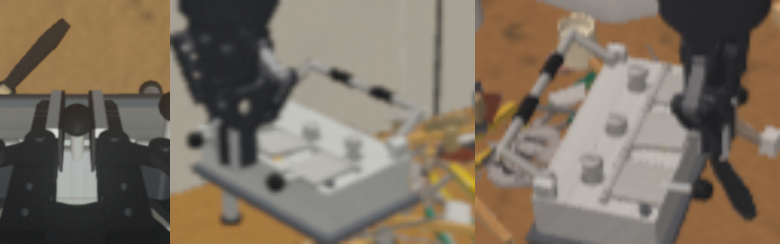

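Emit:
send_rows:
  series: "0.1 0 0.35 0 0 0; 0.2 0.05 0.7 0 0 0; 0.35 0.1 1.05 0 0 0; 0.5 0.1 1.4 0 0 0; 0.7 0.15 1.75 0 0 0; 0.9 0.2 2.05 0 0 0; 1.1 0.2 2.35 0 0 0; 1.35 0.25 2.7 0 0 0; 1.6 0.3 3.0 0 0 0; 1.6 0.3 3.0 0 0 0; 1.6 0.3 3.0 0 0 0"

```text
clock: 12.1
eef_pos: [0.5342, 0.2976, 0.1222]
tcp_rot: [-0.091, 0.996, -0.0, 0.005]
ft_force: [18.6, 5.6, -13.7]
gripper_width: 0.071
```

Run:
```python
from h import *
save('wrist','w9');save('side','side9');save('scene','scene9')
im=cv2.imread('pics/w9.png')[140:384,130:400];b=cv2.resize(cv2.imread('pics/side9.png')[130:210,200:300],(305,244));c=cv2.resize(cv2.imread('pics/scene9.png')[185:265,165:265],(305,244))
cv2.imwrite('pics/w9z.png',np.hstack([im[:,50:220],b,c]))
s=arm.get_state();print(s['eef_pos'],s['gripper_width'],s['ft_force'],s['wrist_torque'])
```

```text
[0.53415603 0.29758971 0.12219165] 0.07250331458380752 [ 16.9775124    6.82870045 -13.01502918] [ 1.10503407 -3.12383167 -0.0127309 ]
```

View pics/w9z.png

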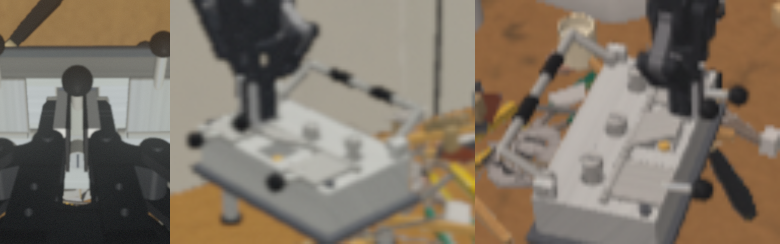

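Run:
```python
from h import *
a=cv2.resize(cv2.imread('pics/scene9.png')[195:255,205:265],(400,400),interpolation=cv2.INTER_CUBIC);b=cv2.resize(cv2.imread('pics/side9.png')[145:205,205:265],(400,400),interpolation=cv2.INTER_CUBIC)
cv2.imwrite('pics/c9.png',np.hstack([a,b]))
x,e=tri([ray('scene',(241.4,221)),ray('side',(223.6,170))]);print(x,e)
w=(130+50+77,140+80);print(tri([ray('scene',(241.4,221)),ray('side',(223.6,170)),ray('wrist',w,'w9')]))
```

```text
[0.5195187  0.29498972 0.12409362] [0.0025343383819992206, 0.0025343383819991807]
(array([0.51928281, 0.29452981, 0.12395923]), [0.002359108471179344, 0.002754329660683886, 0.0006094063087869638])
```

View pics/c9.png

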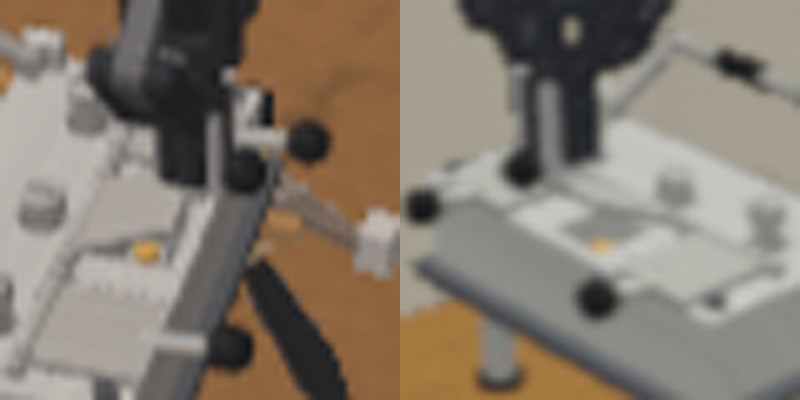

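View pics/w9.png

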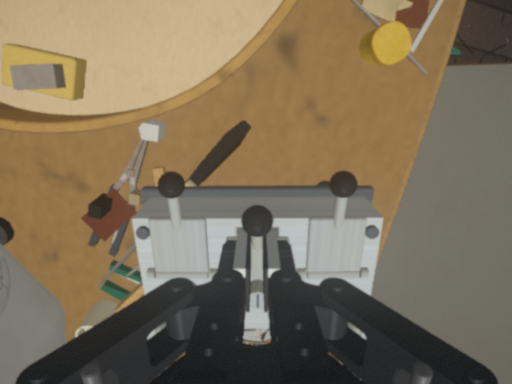

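The grip slid off the ball: it now pinches the stem at the fingertips and the cap is at only about 26°, with 18 N along the stem. The ball is at pixel (257,220) in the wrist view, ahead of the fingers. Before regrasping I'll find out why by checking the projected TCP against the fingertips.

Run:
```python
from h import *
def pts(fn,w):
    j=json.load(open(f'pics/{fn}.json'));R=Ro.from_quat(j['q']).as_matrix();p=np.array(j['p'])
    return [p+R@np.array(v) for v in ([0,0,0],[.011,w,0],[-.011,w,0],[.011,-w,0],[.011,w,-.03],[0,0,-.019])]
for fn,w in (('w6',.016),('w7',.006),('w9',.003)):
    im=cv2.imread(f'pics/{fn}.png')
    q=proj('wrist',pts(fn,w),fn);print(fn,q.round(1).tolist())
    o=cv2.resize(im[140:340,160:360],None,fx=4,fy=4,interpolation=cv2.INTER_CUBIC)
    for (u,v),c in zip(q,[(0,0,255),(0,255,0),(255,0,0),(0,255,0),(0,255,255),(255,0,255)]):cv2.circle(o,(int((u-160)*4+2),int((v-140)*4+2)),4,c,-1)
    cv2.imwrite(f'pics/{fn}p.png',o[:600])
```

```text
w6 [[258.2, 245.5], [289.2, 226.8], [287.7, 263.3], [227.2, 226.8], [296.3, 258.8], [258.4, 266.1]]
w7 [[258.2, 245.5], [269.8, 226.8], [269.2, 263.3], [246.6, 226.8], [272.8, 258.9], [258.4, 266.1]]
w9 [[258.2, 245.5], [264.0, 226.8], [263.6, 263.3], [252.4, 226.8], [265.7, 258.9], [258.4, 266.1]]
```

View pics/w6p.png

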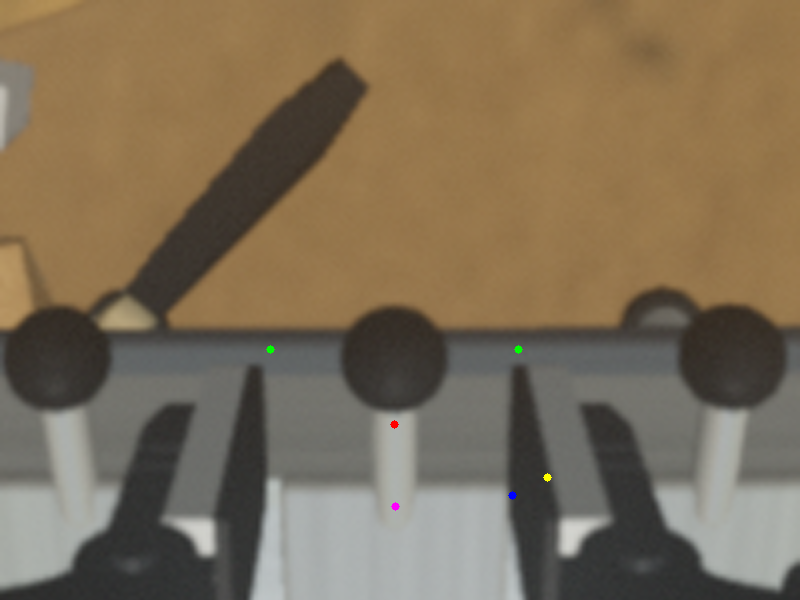

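View pics/w7p.png

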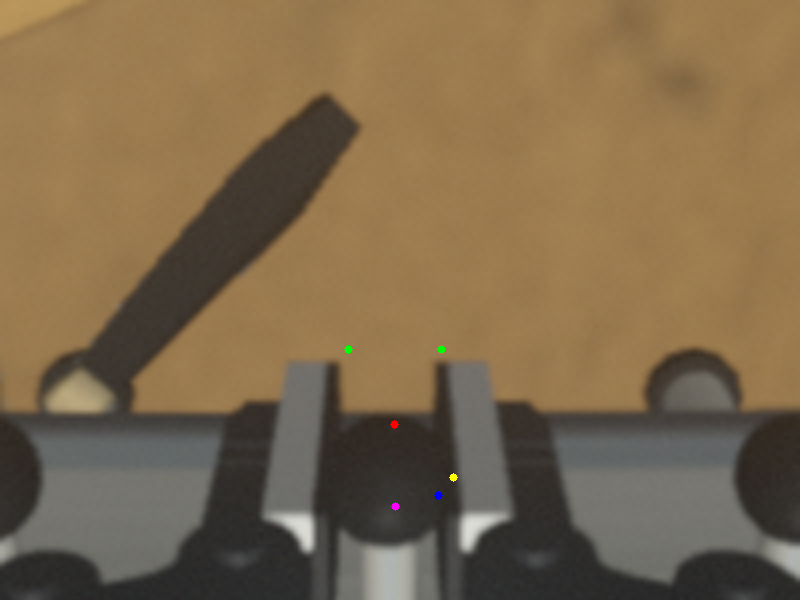

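View pics/w9p.png

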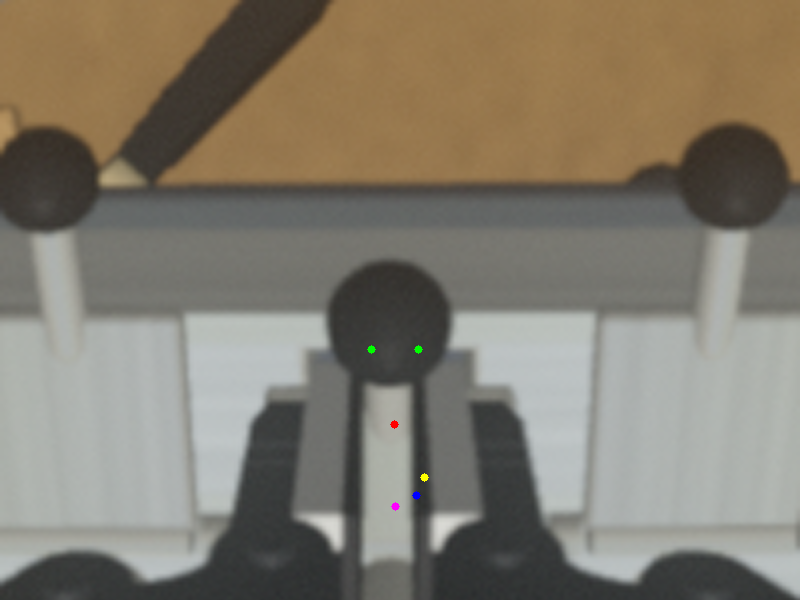

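The ball was seated at first but worked out as the cap turned against the fixed tool. I'll release, regrasp with the tool tilted back about 25°, and turn the tool with the cap along its arc.

Emit:
send_rows:
  series: "0 0 0 0 0 0; 0 0 0 0 0 0; 0 0 0 0 0 0; 0 0 0 0 0 0; 0 0 1 0 0 0; 0 0 3 0 0 0; 0 0 3 0 0 0"
  fingers: 3.2

```text
clock: 12.95
eef_pos: [0.5358, 0.2984, 0.1565]
tcp_rot: [-0.091, 0.996, 0.001, 0.008]
ft_force: [0.9, -0.5, 0.6]
gripper_width: 0.373
```

Emit:
send_rows:
  series: "-1.4 -0.2 0 0.025 -0.14 0; -2.8 -0.5 0 0.05 -0.28 0; -4.2 -0.8 -0.5 0.08 -0.43 0; -4.2 -0.8 -1.5 0.08 -0.43 0; -4.2 -0.8 -1.6 0.08 -0.43 0"

```text
clock: 13.45
eef_pos: [0.4907, 0.2894, 0.1373]
tcp_rot: [-0.089, 0.971, 0.02, 0.221]
ft_force: [1.3, -0.0, 0.4]
gripper_width: 0.373
```

Run:
```python
from h import *
save('wrist','w10');save('side','side10');save('scene','scene10')
im=cv2.resize(cv2.imread('pics/w10.png')[100:340,130:400],(270,240));b=cv2.resize(cv2.imread('pics/side10.png')[130:210,200:300],(265,240));c=cv2.resize(cv2.imread('pics/scene10.png')[185:265,165:265],(265,240))
cv2.imwrite('pics/w10z.png',np.hstack([im,b,c]))
s=arm.get_state();print(s['clock'],s['eef_pos'],s['gripper_width'],s['ft_force'],Ro.from_quat(s['tcp_rot']).as_matrix().round(3))
print(proj('wrist',[[.5196,.2447,.097],[.5101,.2934,.097],[.501,.3426,.097]],'w10').round(1)-[130,100])
```

```text
13.6 [0.49602569 0.29127969 0.14295448] 0.37478909325623727 [0.97150366 0.7090934  0.82291526] [[-0.883 -0.18   0.434]
 [-0.161  0.984  0.082]
 [-0.441  0.002 -0.897]]
[[ 54.4 112.1]
 [128.4 111.8]
 [203.1 111.7]]
```

View pics/w10z.png

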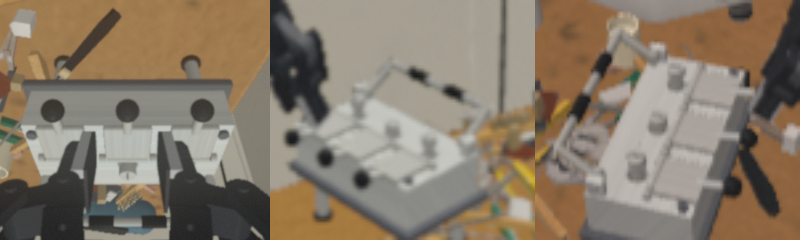

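All caps are shut again and the middle ball is where predicted. I'll go in along the tool axis, a little deeper than before.

Emit:
send_rows:
  series: "0.4 0.1 -1.5 0 0 0; 1 0.2 -3 0 0 0; 1.6 0.3 -4.5 0 0 0; 2.1 0.4 -5.8 0 0 0; 2.3 0.4 -6.3 0 0 0; 2.3 0.4 -6.4 0 0 0; 2.3 0.4 -6.4 0 0 0"

```text
clock: 14.3
eef_pos: [0.5197, 0.2955, 0.0796]
tcp_rot: [-0.088, 0.97, 0.022, 0.226]
ft_force: [0.6, 0.7, 0.2]
gripper_width: 0.374
```

Emit:
send_rows:
  series: "0 0 0 0 0 0; 0 0 0 0 0 0; 0 0 0 0 0 0; 0 0 0 0 0 0; 0 0 0 0 0 0; 0 0 0 0 0 0; 0 0 0 0 0 0"
  fingers: 0

```text
clock: 15.0
eef_pos: [0.5201, 0.2954, 0.0802]
tcp_rot: [-0.088, 0.97, 0.022, 0.226]
ft_force: [1.1, -3.0, 3.3]
gripper_width: 0.14
```

Run:
```python
from h import *
fn='w11';save('wrist',fn)
s=arm.get_state();print(s['clock'],s['eef_pos'],s['gripper_width'],s['ft_force'],s['wrist_torque'])
im=cv2.imread(f'pics/{fn}.png');cv2.imwrite(f'pics/{fn}p.png',cv2.resize(im[140:290,160:360],None,fx=3,fy=3,interpolation=cv2.INTER_CUBIC))
R=Ro.from_quat(s['tcp_rot']).as_matrix();print(R.round(3));print('ball in tool',R.T@(np.array([.5102,.2935,.097])-s['eef_pos']))
```

```text
15.05 [0.52010855 0.29541176 0.08012647] 0.14682044263510632 [ 1.24265361 -3.6611871   2.98229143] [-0.45984082 -0.07378205 -0.27062392]
[[-0.882 -0.18   0.435]
 [-0.16   0.984  0.082]
 [-0.443  0.002 -0.896]]
ball in tool [ 1.57027028e-03 -5.44957874e-05 -1.95979972e-02]
```

View pics/w11p.png

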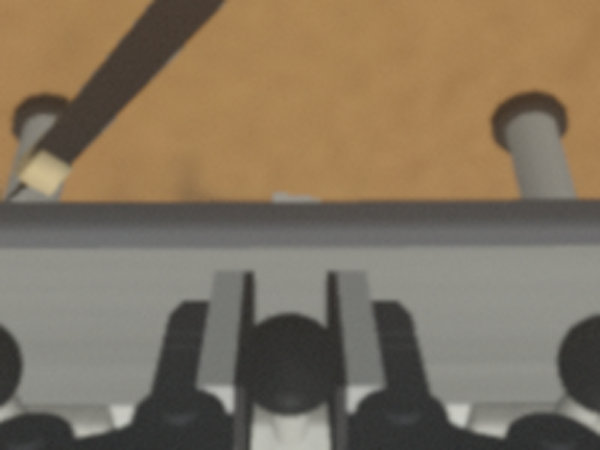

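The ball at (290,365) is seated between the pads, 19.6 mm behind the TCP. Now I'll compute the rigid arc about the hinge.

Run:
```python
from h import *
s=arm.get_state();p=np.array(s['eef_pos']);H=np.array([.5729,.3052,.093]);ax=np.array([-.184,.983,0]);ax/=np.linalg.norm(ax)
for th in np.arange(1,11)*.07:
    r=Ro.from_rotvec(th*ax);d=(H+r.apply(p-H)-p)*100;print(th.round(2),d.round(2),(th*ax).round(3))
```

```text
0.07 [-0.08 -0.01  0.38] [-0.013  0.069  0.   ]
0.14 [-0.12 -0.02  0.76] [-0.026  0.138  0.   ]
0.21 [-0.15 -0.03  1.15] [-0.039  0.206  0.   ]
0.28 [-0.14 -0.03  1.53] [-0.052  0.275  0.   ]
0.35 [-0.11 -0.02  1.92] [-0.064  0.344  0.   ]
0.42 [-0.06 -0.01  2.3 ] [-0.077  0.413  0.   ]
0.49 [0.03 0.   2.68] [-0.09   0.482  0.   ]
0.56 [0.13 0.03 3.05] [-0.103  0.55   0.   ]
0.63 [0.27 0.05 3.41] [-0.116  0.619  0.   ]
0.7 [0.43 0.08 3.76] [-0.129  0.688  0.   ]
```

Emit:
send_rows:
  series: "-0.04 0 0.2 -0.006 0.035 0; -0.08 -0.01 0.38 -0.013 0.069 0; -0.1 -0.02 0.57 -0.02 0.103 0; -0.12 -0.02 0.76 -0.026 0.138 0; -0.14 -0.03 0.95 -0.032 0.172 0; -0.15 -0.03 1.15 -0.039 0.206 0; -0.15 -0.03 1.34 -0.045 0.24 0; -0.14 -0.03 1.53 -0.052 0.275 0; -0.12 -0.02 1.73 -0.058 0.31 0; -0.11 -0.02 1.92 -0.064 0.344 0; -0.11 -0.02 1.92 -0.064 0.344 0"

```text
clock: 16.15
eef_pos: [0.5186, 0.2951, 0.0985]
tcp_rot: [-0.09, 0.995, 0.005, 0.053]
ft_force: [-1.7, -2.1, 0.9]
gripper_width: 0.142
```

Run:
```python
from h import *
fn='w12';save('wrist',fn)
s=arm.get_state();print(s['clock'],s['eef_pos'],s['gripper_width'],s['ft_force'],s['wrist_torque'])
im=cv2.imread(f'pics/{fn}.png');cv2.imwrite(f'pics/{fn}p.png',cv2.resize(im[140:290,160:360],None,fx=3,fy=3,interpolation=cv2.INTER_CUBIC))
p0=np.array([.5201,.2954,.0801]);p=np.array(s['eef_pos']);print((p-p0)*100)
R=Ro.from_quat(s['tcp_rot']).as_matrix();print('tool z',R[:,2])
```

```text
16.2 [0.51859201 0.29506011 0.09836117] 0.144376794306357 [ 0.61749562 -2.98236534 -0.334915  ] [-0.33827196  0.04198128  0.00169757]
[-0.15079857 -0.03398932  1.82611743]
tool z [ 0.10521293  0.0201441  -0.99424567]
```

View pics/w12p.png

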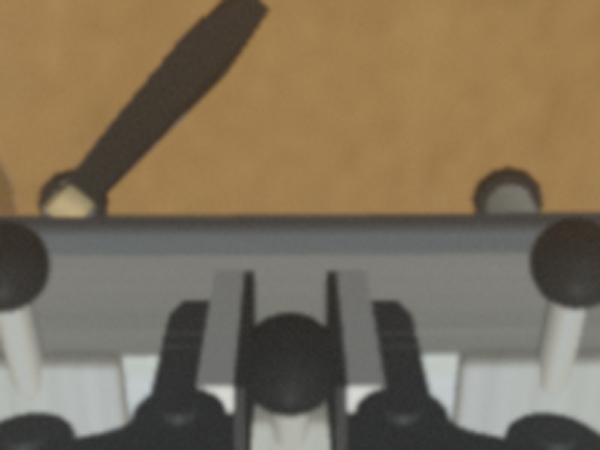

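No slip: the ball hasn't moved between the pads and the forces are small. I'll do the second half.

Emit:
send_rows:
  series: "0.03 0 0.2 -0.006 0.035 0; 0.08 0.02 0.47 -0.013 0.069 0; 0.13 0.02 0.67 -0.02 0.103 0; 0.18 0.03 0.85 -0.026 0.138 0; 0.23 0.05 1.03 -0.032 0.172 0; 0.28 0.06 1.22 -0.039 0.206 0; 0.35 0.07 1.4 -0.045 0.24 0; 0.42 0.08 1.58 -0.052 0.275 0; 0.5 0.1 1.76 -0.058 0.31 0; 0.58 0.11 1.93 -0.064 0.344 0; 0.58 0.11 1.93 -0.064 0.344 0; 0.58 0.11 1.93 -0.064 0.344 0"

```text
clock: 17.4
eef_pos: [0.524, 0.2961, 0.1171]
tcp_rot: [-0.089, 0.989, -0.011, -0.12]
ft_force: [-1.8, -3.1, 0.9]
gripper_width: 0.144
```

Run:
```python
from h import *
fn='w13';save('wrist',fn);save('side','side13');save('scene','scene13')
s=arm.get_state();print(s['clock'],s['eef_pos'],s['gripper_width'],s['ft_force'],s['wrist_torque'])
im=cv2.imread(f'pics/{fn}.png')[140:290,160:310];b=cv2.resize(cv2.imread('pics/side13.png')[130:210,200:300],(325,260));c=cv2.resize(cv2.imread('pics/scene13.png')[185:265,165:265],(325,260))
im=cv2.imread(f'pics/{fn}.png')[140:290,185:335]
cv2.imwrite('pics/w13z.png',np.hstack([cv2.resize(im,(150,260))if 0 else cv2.copyMakeBorder(im,0,110,0,0,0),b,c]))
R=Ro.from_quat(s['tcp_rot']).as_matrix();q=s['eef_pos']+R@np.array([.0016,0,-.0196]);print('ball',q)
H=np.array([.5729,.3052,.093]);d=q-H;print('cap deg',np.degrees(np.arctan2(d[2],-(d[0]*.983+d[1]*.184))-np.arctan2(4,64)),np.linalg.norm(d), R[:,2])
```

```text
17.55 [0.52416009 0.29615764 0.11735018] 0.14369995137844377 [-0.17492395 -2.32011225 -0.79522621] [-0.3743392  -0.10373943  0.04586248]
ball [0.52724608 0.29673152 0.13676325]
cap deg 39.72639794453667 0.06380609420734532 [-0.23542212 -0.0434947  -0.97091948]
```

View pics/w13z.png

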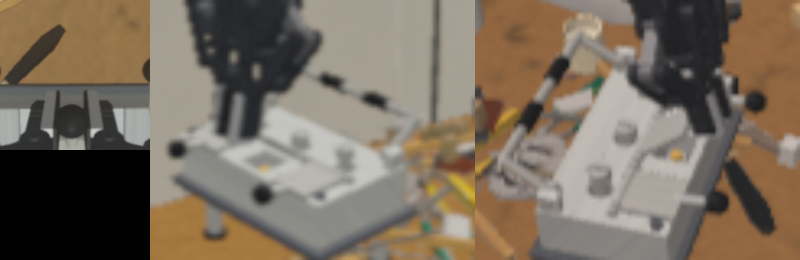

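The cap is at about 40° with the ball firmly between the pads. The lever is back, the outer caps are shut, and the nut is visible in its pocket at about (677,155). Handing in.

Run:
```python
from h import *
print(arm.hand_in())
```

```text
the job is handed in; nothing more can be done
None
```

The middle bolt is the loose one. I handed the job in with the gripper still holding the middle cap by its ball at about 40°. I used about 17.6 s of the 58 s.

- **Lever:** I pushed it back with the closed fingers until the force rose to about 7.6 N, which I took to be the stop. Triangulating the sleeves afterwards gave about 1.9 rad against the 1.95 rad stop. The difference is within my measuring error, but I did not confirm the stop any other way.
- **Bolts:** The right bolt held at about 10 N with no movement. The middle bolt sank about 7 mm, from 0.108 to 0.101 m, and the pictures show it lower. I did not tap the left bolt, because the loose one had already been found.
- **Cap:** The first lift failed. I kept the tool vertical, the ball worked out of the pads onto the stem at about 26° with up to about 20 N of force, and I released the cap so it fell shut. I regrasped with the tool tilted back about 25° and turned it with the cap.
- **Last checks:** The cap is at 39.7°, worked out from the arm's pose, and the forces are under 4 N. The ball has not moved between the pads. The outer caps look shut, the lever is back, and the nut is visible in its pocket.
- **Pots and pine block:** I never went near them. The cream pot is in place in the last view; I did not specifically check the yellow pot or the pine block at the end.

The finger opening read 12 mm on the 16 mm ball in both grasps, which I did not explain.

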